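# Take the thick printing roller out of its stand for washing

### The job

Two rubber printing rollers hang in matching stands; the thick one is to be washed. Flip the cam lever of its stand fully open while the roller is still in its seat, then bring the roller forward, lower its axle out through the open ends of the slots, and set it down gently lengthwise on the two ridges in the middle of the white tray, leaving the lever open.

Things in the scene. Friction and masses are not known exactly. Their poses are not given: they have to be found in the camera images.
- roller: Thick printing roller: black rubber sleeve 44 mm in diameter, 120 mm long, on a steel axle 10 mm in diameter, 184 mm long; 0.25 to 0.5 kg. Origin at its centre, y along the axle. It starts at rest in the seat of stand, axle level, not clamped. The thin roller (sleeve 26 mm) in the other, identical stand is not needed.
- stand: Grey steel stand of the thick roller, fixed. Origin on the table under the seated axle; x to its back, y along the axle to the lever side, z up. Two cheeks 12 mm thick, 142 high, at y -72 and +72 mm; open between them but for bars at the back below z 31. In each a slot; its seat (axle centre x 0, z 110) is a ledge from a wall at x 6 to x -10, a little lower at the back, under a bar at z 124.
- slot_mouth (a point): Midway between the two cheeks, at stand x -24, z 98 mm: centre of the slots' open lower ends, 28 mm wide in x, between the ledge and a front lip 10 mm thick. From the seat the axle goes 24 mm forward (stand -x), then straight down; with its centre below z 88 mm it is under the lip and free to go forward. Same axes as the stand.
- cam_lever (a joint): Lever outside the stand's +y cheek; pivot along y at stand x -22, y 86, z 132 mm. Arm 10 mm thick; black cross grip 67 mm from the pivot, 16 mm thick, y 79 to 103. 0 rad: closed, leaning 25 degrees back (+x), its nose barring the axle; it swings over the top towards -x to 1.4 (open, stop), leaning 55 degrees forward. Starts at 0 to 0.12. Stays where left; a 2 to 4 N push from behind moves it.
- tray: Flat white tray, fixed, 130 by 260 mm, walls 4 mm thick and 24 high, floor 4 mm. Origin at the centre of its underside, y along its long side, z up. Two round ridges 10 mm thick run along y at x -16 and +16 mm, tops 15 mm above the table; lying on both, the thick roller has its centre at x 0, 32 mm above the table.
There are look-alikes about, which are no part of the job. Leave any purple look-alike of the roller alone.

How it is judged:
By the outcome, as a careful person would: the job done as asked, in the order asked, and still so for the second after the job is handed in, with the robot touching nothing.
It also fails if it takes over 58 s, if anything falls off the work surface, if the arm or the gripper's body presses on something with over 40 N, if the wrist force passes 120 N, or if a joint passes its speed limit or range.

### The arm

A 6-joint arm with a two-finger parallel gripper is mounted at the origin on the work surface. World frame = base frame: x ahead of the robot, y to its left, z up, the work surface at z = 0. Lengths are in m, angles in rad, forces in N, time in s.
With the tool pointing down it reaches from about 0.4 to 0.825 m from the base axis. Payload 7 kg.
Tool frame: the origin (TCP) lies midway between the tips of the shut fingers; the grasp point (between the pads) lies 19 mm behind it; y points along the fingers, x is the direction in which the jaws open and shut, and the axes are right-handed (so a half turn about y gives the same grasp; the last joint's range is limited). The gripper opens to 85 mm and grips with 20 to 120 N. Pads are 22 mm wide; open, the fingers measure 114 mm over their backs; the gripper's body (76 mm by 85 mm) begins 54 mm behind the grasp point. The pads swing forward as they close: fully open they stand 13 mm farther back than shut.
Start: joints at [1.449, 0.359, 0.012, 0, -1.224, -0.288], TCP at [0.269, 0.619, 0.195] pointing down, gripper open.
Joint ranges: [-3.07, 3.07], [-1.43, 2.12], [-1.02, 1.25], [-3.03, 1.67], [-3.05, -0], [-3.03, 3.03]. Speed limits (rad/s): [2.39, 2.39, 3.01, 3.14, 3.14, 3.14].

### API

Orientations are given as a unit quaternion [w, x, y, z].
In Python, from workcell import * gives the robot as it stands. The module is installed in compiled form; this text tells all that it offers.
- The arm moves only by the shell command python3 -m crank 'ROWS' [OPENING]. ROWS is JSON, a list of rows, each an object with "travel": the shift along the tool's x, y, z in mm, a list of three; "turn": the turn, a rotation vector about the tool's x, y, z in degrees, a list of three. A call has 1 to 12 rows; each row shifts and turns the commanded pose from where the row before left it, along the tool's axes as they then stand; what a row does not reach is not made up. A row lasts 1/12 s, in which the tool goes at most 41.7 mm and 7.16 degrees, less where a joint would pass 70% of its speed; a pose out of reach is approached as far as the arm can. A call is refused whole if a number of a shift passes 41.7 or a number of a turn 7.16, either way. A call with a gripper value outside its range is refused whole. OPENING is the finger opening in mm, from 0 to 85.4, set as the call begins (- or left out, the last holds). The fingers move at their own pace and stop on an object; the grip force is fixed at half the most. Time passes only in rows, so rows that do not move let the fingers close. It gives the time, the measured TCP pose, the force and the opening at its end, in the units of the state.
- get_obs(): the state, without advancing time (a new reading comes with each control period).
- read_camera(name): name is "side" or "top" or "wrist"; returns a dict with "img" (384x512x3 uint8, red, green, blue), "z_map" (384x512 float32, m along the optical axis (not along the pixel's ray), 0 where there is no reading), "fx", "fy", "cx", "cy" (pixels), "R" (3x3) and "t" (3): a world point X has camera coordinates R X + t. Camera axes: x right, y down, z forward; pixel columns grow to the right and rows downward; lengths in m; the calibration is good to about 2 mm. A picture is of the moment at which its call begins.
- finish_job(): hands the job in, once; it reports no verdict.
The state is a dict: "clock": time; "joint_positions": joint angles; "qvel": joint speeds; "joint_torque": joint torques, N m; "tool_pos": TCP position; "eef_rot": TCP orientation; "force": force on the tool from outside, world axes, zero at the start; "torque": the same for the moment, N m; "width": finger opening in m.
Only numpy, scipy, OpenCV 4.12 (cv2) and the standard library are available. Lean on these libraries where they do the work, as an engineer would, in place of code of your own. Each camera call takes 0.05 s, during which the arm holds its last target.

## Working session

There is one attempt and no reset: what is moved stays moved. The work goes in short steps, Python scripts to look and compute and a shell command to move; the robot and the scene stay as the last step left them, time stands still between calls to the robot, and variables do not carry over. Pictures are saved under pics/ and viewed, and the job is handed in when it is done.

```bash
mkdir -p pics; cat > h.py <<'E'
from workcell import *
import numpy as np, cv2, pickle
from scipy.spatial.transform import Rotation as Ro
def snap(n,tag):
    c=read_camera(n); cv2.imwrite(f'pics/{tag}.png',c['img'][:,:,::-1]); pickle.dump(c,open(f'{tag}.pkl','wb')); return c
def ld(tag): return pickle.load(open(f'{tag}.pkl','rb'))
def w(c,u,v,z=None):
    z=c['z_map'][int(v),int(u)] if z is None else z
    p=np.array([(u-c['cx'])/c['fx']*z,(v-c['cy'])/c['fy']*z,z]); return c['R'].T@(p-c['t'])
def px(c,X):
    p=c['R']@np.array(X)+c['t']; return np.array([c['fx']*p[0]/p[2]+c['cx'],c['fy']*p[1]/p[2]+c['cy']])
def crop(tag,x0,y0,x1,y1,s,out):
    im=cv2.imread(f'pics/{tag}.png')[y0:y1,x0:x1]; cv2.imwrite(f'pics/{out}.png',cv2.resize(im,None,fx=s,fy=s,interpolation=cv2.INTER_CUBIC))
E
python3 - <<'E'
from h import *
for n in ['side','top','wrist']:
    c=snap(n,n+'0'); print(n,c['fx'],c['cx'],c['cy'],c['R'].round(3).tolist(),c['t'].round(3), 'campos',(-c['R'].T@c['t']).round(3))
o=get_obs(); print(o)
E
```

```text
side 483.62243539774846 256.17648940515704 192.20501259571287 [[0.994, -0.105, -0.006], [-0.078, -0.693, -0.716], [0.071, 0.713, -0.698]] [-0.423  0.102  1.2  ] campos [ 0.343 -0.829  0.907]
top 402.20810696435126 246.86232530925628 200.02454363391837 [[-0.012, -0.999, 0.031], [-0.99, 0.008, -0.142], [0.141, -0.032, -0.989]] [-0.02   0.452  0.898] campos [0.32  0.005 0.953]
wrist 319.3421955472283 253.61764838357942 189.14698975279552 [[-0.399, -0.917, 0.001], [-0.88, 0.383, 0.282], [-0.259, 0.112, -0.959]] [ 0.674 -0.037  0.38 ] campos [0.334 0.59  0.374]
{'clock': 0.15, 'joint_positions': array([ 1.44909022e+00,  3.59201932e-01,  1.12780820e-02, -2.37702362e-04,
       -1.22409884e+00, -2.88090753e-01]), 'qvel': array([-0.00142848, -0.00062818,  0.00287475,  0.00334008,  0.00038694,
        0.00063108]), 'joint_torque': array([-1.82242002e-03, -5.83878028e+01,  2.93651032e+01,  6.94066420e+00,
       -4.21852586e-03,  1.30841482e-06]), 'tool_pos': array([0.26881359, 0.61872427, 0.19419901]), 'eef_rot': array([-0.38744259,  0.38812336, -0.59101029,  0.59157023]), 'force': array([ 1.00287961, -0.14294596, -0.60462737]), 'torque': array([ 0.00529935, -0.03350313, -0.02221116]), 'width': 0.08549956584137623}
```

View pics/side0.png

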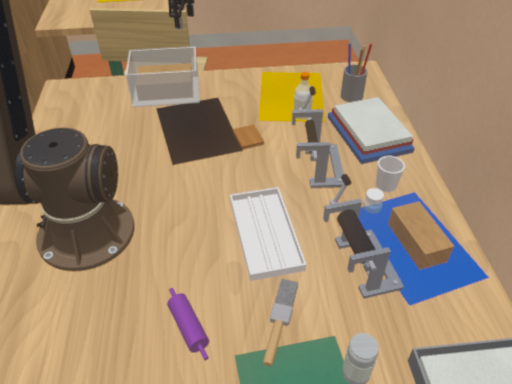

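View pics/top0.png

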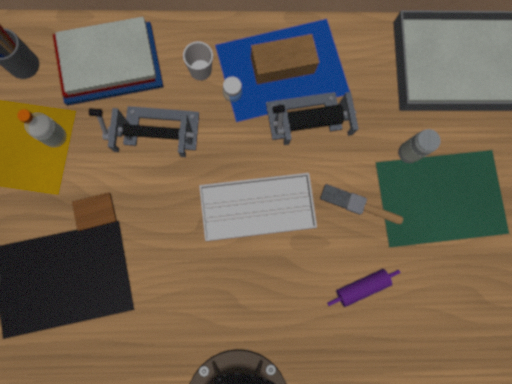

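View pics/wrist0.png

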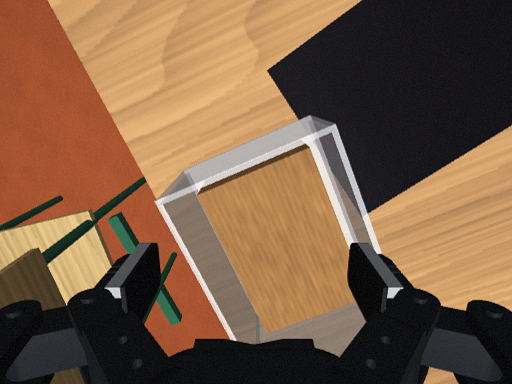

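Side view: thick roller near (355,228), thin one near (313,133), purple one at (188,322), tray at (266,232). Crop for detail.

```bash
python3 - <<'E'
from h import *
crop('top0',180,70,380,220,4,'c_top')
crop('side0',290,160,420,310,4,'c_side')
c=ld('top0'); s=ld('side0')
for u,v in [(290,121),(340,116),(315,119),(352,98),(348,112),(280,108),(283,135),(127,131),(178,134)]: print('top',u,v,w(c,u,v).round(4))
for u,v in [(350,215),(362,236),(346,180),(330,210),(365,258)]: print('side',u,v,w(s,u,v).round(4))
E
```

```text
top 290 121 [ 0.6063 -0.1154  0.1323]
top 340 116 [ 0.6183 -0.224   0.1292]
top 315 119 [ 0.611  -0.1693  0.1313]
top 352 98 [ 0.7132 -0.2932 -0.0027]
top 348 112 [ 0.6241 -0.2392  0.1376]
top 280 108 [ 0.6086 -0.0863  0.2015]
top 283 135 [ 0.614  -0.1154  0.0087]
top 127 131 [0.5879 0.2303 0.1233]
top 178 134 [0.5836 0.1239 0.1154]
side 350 215 [ 0.6184 -0.1326  0.1341]
side 362 236 [ 0.6299 -0.1916  0.131 ]
side 346 180 [ 0.6098 -0.0949  0.2045]
side 330 210 [ 0.5777 -0.1146  0.1359]
side 365 258 [ 0.6179 -0.255   0.1388]
```

View pics/c_top.png

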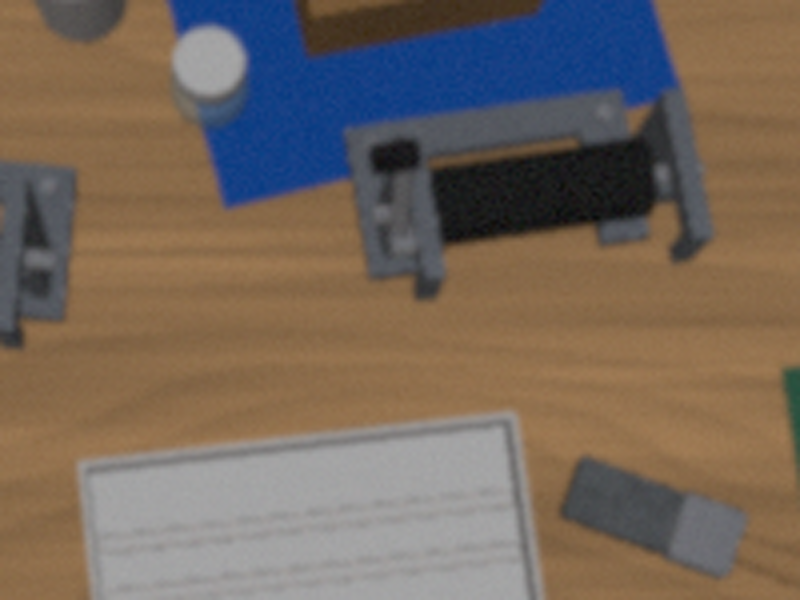

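View pics/c_side.png

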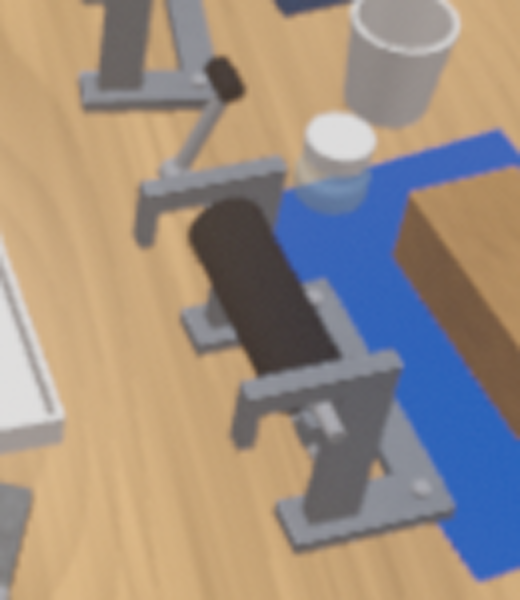

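Candidates: thick roller top(315,118)/side(355,228) with top at z≈0.132 (=110+22 ✓.), thin top(155,130), purple top(365,287). The right-hand one is mine. Now I'll fit its pose, plus lever and tray.

```bash
cat > fit.py <<'E'
from h import *
from scipy.optimize import least_squares
def cloud(c):
    v,u=np.mgrid[0:384,0:512]; z=c['z_map']; p=np.stack([(u-c['cx'])/c['fx']*z,(v-c['cy'])/c['fy']*z,z],-1)
    return (p-c['t'])@c['R'], z>0
E
python3 - <<'E'
from fit import *
for n,box in [('top0',(286,345,102,134)),('side0',(335,375,205,258))]:
    c=ld(n); P,ok=cloud(c); im=c['img'].astype(int)
    m=np.zeros(ok.shape,bool); m[box[2]:box[3],box[0]:box[1]]=1
    m&=ok&(im.max(2)<50)&(P[...,2]>.09)&(P[...,2]<.15)
    if n=='side0': m&=P[...,1]<-.10
    X=P[m]; print(n,len(X),X.min(0).round(3),X.max(0).round(3))
    def f(q): # y-param line: x=q0+q1*(y+.17), z=q2
        n_=np.array([q[1],1,0])/np.hypot(q[1],1)
        d=X-np.array([q[0],-.17,q[2]]); d-=np.outer(d@n_,n_); return np.linalg.norm(d,axis=1)-.022
    r=least_squares(f,[.612,-.1,.11],loss='soft_l1',f_scale=.002)
    n_=np.array([r.x[1],1,0])/np.hypot(r.x[1],1); s=(X-np.array([r.x[0],-.17,r.x[2]]))@n_
    print(r.x.round(4),'yaw',np.degrees(np.arctan(-r.x[1])).round(2),'rms',np.std(f(r.x)).round(4),'ext',np.percentile(s,[0,1,99,100]).round(4), 'centre',(np.array([r.x[0],-.17,r.x[2]])+n_*np.percentile(s,[1,99]).mean()).round(4))
# lever grip and tray
for n,box in [('top0',(270,288,103,113)),('side0',(338,354,172,188))]:
    c=ld(n); P,ok=cloud(c); im=c['img'].astype(int)
    m=np.zeros(ok.shape,bool); m[box[2]:box[3],box[0]:box[1]]=1
    m&=ok&(im.max(2)<60)&(P[...,2]>.17); X=P[m]; print('grip',n,len(X),X.mean(0).round(4),X.min(0).round(4),X.max(0).round(4))
for n,box in [('top0',(195,320,170,243)),('side0',(225,308,185,280))]:
    c=ld(n); P,ok=cloud(c); im=c['img'].astype(int)
    m=np.zeros(ok.shape,bool); m[box[2]:box[3],box[0]:box[1]]=1
    m&=ok&(im.max(2)-im.min(2)<30)&(im.min(2)>110)&(P[...,2]>-.01)&(P[...,2]<.04)
    X=P[m]; r=cv2.minAreaRect((X[:,:2]*1000).astype(np.float32)); print('tray',n,len(X),r,X[:,2].max(),np.median(X[:,2]))
c=ld('side0');P,ok=cloud(c)
E
```

```text
top0 1007 [ 0.591 -0.238  0.096] [ 0.659 -0.111  0.135]
[ 0.6205 -0.1441  0.1097] yaw 8.2 rms 0.0015 ext [-0.0702 -0.069   0.0566  0.0588] centre [ 0.6214 -0.1761  0.1097]Traceback (most recent call last):
  File "<stdin>", line 7, in <module>
    return umr_minimum(a, axis, None, out, keepdims, initial, where)
ValueError: zero-size array to reduction operation minimum which has no identity
```

```bash
python3 - <<'E'
from fit import *
for n,box in [('top0',(288,343,102,134)),('side0',(335,375,205,258))]:
    c=ld(n); P,ok=cloud(c); im=c['img'].astype(int)
    m=np.zeros(ok.shape,bool); m[box[2]:box[3],box[0]:box[1]]=1
    m&=ok&(im.max(2)<(50 if n=='top0' else 75))&(P[...,2]>.09)&(P[...,2]<.15)
    X=P[m]; print(n,len(X))
    def f(q):
        n_=np.array([q[1],1,0])/np.hypot(q[1],1)
        d=X-np.array([q[0],-.17,q[2]]); d-=np.outer(d@n_,n_); return np.linalg.norm(d,axis=1)-.022
    r=least_squares(f,[.612,-.1,.11],loss='soft_l1',f_scale=.002)
    n_=np.array([r.x[1],1,0])/np.hypot(r.x[1],1); s=(X-np.array([r.x[0],-.17,r.x[2]]))@n_
    print(r.x.round(4),'yaw',np.degrees(np.arctan(-r.x[1])).round(2),'rms',np.std(f(r.x)).round(4),'ext',np.percentile(s,[0,2,98,100]).round(4), 'centre',(np.array([r.x[0],-.17,r.x[2]])+n_*np.percentile(s,[1,99]).mean()).round(4))
for n,box in [('top0',(270,288,103,113)),('side0',(338,354,172,188))]:
    c=ld(n); P,ok=cloud(c); im=c['img'].astype(int)
    m=np.zeros(ok.shape,bool); m[box[2]:box[3],box[0]:box[1]]=1
    m&=ok&(im.max(2)<80)&(P[...,2]>.17); X=P[m]; print('grip',n,len(X),X.mean(0).round(4),X.min(0).round(4),X.max(0).round(4))
for n,box in [('top0',(195,320,170,243)),('side0',(225,308,185,280))]:
    c=ld(n); P,ok=cloud(c); im=c['img'].astype(int)
    m=np.zeros(ok.shape,bool); m[box[2]:box[3],box[0]:box[1]]=1
    m&=ok&(im.max(2)-im.min(2)<35)&(im.min(2)>105)&(P[...,2]>-.01)&(P[...,2]<.04)
    X=P[m]; r=cv2.minAreaRect((X[:,:2]*1000).astype(np.float32)); print('tray',n,len(X),r,X[:,2].max(),np.median(X[:,2]))
# cheeks
for n,box in [('top0',(265,360,88,146)),('side0',(320,395,195,270))]:
    c=ld(n); P,ok=cloud(c)
    m=np.zeros(ok.shape,bool); m[box[2]:box[3],box[0]:box[1]]=1
    m&=ok&(P[...,2]>.1365)&(P[...,2]<.147); X=P[m]
    R=np.array([[np.cos(.139),np.sin(.139)],[-np.sin(.139),np.cos(.139)]])
    q=(X[:,:2]-[.6214,-.174])@R.T
    for sgn in (1,-1):
        k=(abs(q[:,1]-sgn*.072)<.012); Q=q[k]
        print('cheek',n,sgn,len(Q),Q.mean(0).round(4),Q.min(0).round(4),Q.max(0).round(4),X[k][:,2].mean().round(4))
E
```

```text
top0 997
[ 0.6205 -0.147   0.1097] yaw 8.36 rms 0.0014 ext [-0.0699 -0.0579  0.0558  0.0588] centre [ 0.6207 -0.1713  0.1097]
side0 779
[ 0.6253 -0.1496  0.1102] yaw 8.51 rms 0.0014 ext [-0.0606 -0.0566  0.0506  0.0553] centre [ 0.6258 -0.1734  0.1102]
grip top0 93 [ 0.6073 -0.083   0.2008] [ 0.6008 -0.0949  0.1937] [ 0.616  -0.0707  0.2054]
grip side0 49 [ 0.6106 -0.0891  0.2007] [ 0.6054 -0.0995  0.1937] [ 0.6169 -0.0741  0.2065]
tray top0 6269 ((441.14349365234375, -51.12757873535156), (136.73028564453125, 268.8172607421875), 6.265944480895996) 0.028952893373797268 0.0049219197719681616
tray side0 4752 ((445.58447265625, -47.955474853515625), (137.7581787109375, 312.36920166015625), 5.953184604644775) 0.030061795610961433 0.005892103969717512
cheek top0 1 195 [-0.0166  0.0732] [-0.0498  0.0665] [0.0343 0.0839] 0.1415
cheek top0 -1 237 [-0.007  -0.0703] [-0.0488 -0.0776] [ 0.0356 -0.0645] 0.1418
cheek side0 1 226 [-0.0046  0.0696] [-0.045   0.0612] [0.0395 0.0831] 0.1416
cheek side0 -1 260 [-0.003  -0.0751] [-0.0437 -0.082 ] [ 0.0395 -0.0666] 0.1416
```

```bash
cat >> h.py <<'E'
def tool():
    o=get_obs(); q=o['eef_rot']; R=Ro.from_quat([q[1],q[2],q[3],q[0]]).as_matrix(); return o,R
YAW=np.radians(8.4)
def goal(p,yaw=None,flip=0):
    """world target; prints shift in tool axes, and turn"""
    o,R=tool(); yaw=YAW if yaw is None else yaw
    y=np.array([0,0,-1.]); best=None
    for s in (1,-1):
        x=s*np.array([np.cos(yaw),np.sin(yaw),0]); T=np.stack([x,y,np.cross(x,y)],1)
        rv=Ro.from_matrix(R.T@T).as_rotvec(degrees=True)
        print('option',s,'turn',rv.round(2))
    d=np.array(p)-o['tool_pos']; print('tcp',o['tool_pos'].round(4),'world d mm',(d*1e3).round(1),'tool d mm',(R.T@d*1e3).round(1),'F',o['force'].round(1),'q6',o['joint_positions'].round(3),'w',o['width'],'t',o['clock'])
    return R
E
python3 - <<'E'
from h import *
R=goal([.60,-.13,.30]); print(R.round(3))
E
```

```text
option 1 turn [ 7.0000e-02 -1.2188e+02  5.0000e-02]
option -1 turn [-4.000e-02  5.812e+01  6.000e-02]
tcp [0.2688 0.6187 0.1942] world d mm [ 331.2 -748.7  105.8] tool d mm [ 554.9 -105.   602.1] F [ 1.  -0.1 -0.6] q6 [ 1.449  0.359  0.011 -0.    -1.224 -0.288] w 0.08549956584137623 t 0.15
[[-0.398 -0.     0.917]
 [-0.917 -0.001 -0.398]
 [ 0.001 -1.     0.   ]]
```

```bash
python3 -m crank '[{"travel":[0,-35,0],"turn":[0,0,0]},{"travel":[0,-35,0],"turn":[0,0,0]},{"travel":[0,-35,0],"turn":[0,0,0]},{"travel":[25,0,27],"turn":[0,0,0]},{"travel":[25,0,27],"turn":[0,0,0]},{"travel":[25,0,27],"turn":[0,0,0]},{"travel":[25,0,27],"turn":[0,0,0]},{"travel":[25,0,27],"turn":[0,0,0]},{"travel":[25,0,27],"turn":[0,0,0]},{"travel":[25,0,27],"turn":[0,0,0]},{"travel":[25,0,27],"turn":[0,0,0]},{"travel":[25,0,27],"turn":[0,0,0]}]' 0
python3 -m crank '[{"travel":[25,0,27],"turn":[0,0,0]},{"travel":[25,0,27],"turn":[0,0,0]},{"travel":[25,0,27],"turn":[0,0,0]},{"travel":[25,0,27],"turn":[0,0,0]},{"travel":[25,0,27],"turn":[0,0,0]},{"travel":[25,0,27],"turn":[0,0,0]},{"travel":[25,0,27],"turn":[0,0,0]},{"travel":[25,0,27],"turn":[0,0,0]},{"travel":[25,0,27],"turn":[0,0,0]},{"travel":[25,0,27],"turn":[0,0,0]},{"travel":[25,0,27],"turn":[0,0,0]},{"travel":[25,0,27],"turn":[0,0,0]}]'
python3 -m crank '[{"travel":[0,0,0],"turn":[0,6.5,0]},{"travel":[0,0,0],"turn":[0,6.5,0]},{"travel":[0,0,0],"turn":[0,6.5,0]},{"travel":[0,0,0],"turn":[0,6.5,0]},{"travel":[0,0,0],"turn":[0,6.5,0]},{"travel":[0,0,0],"turn":[0,6.5,0]},{"travel":[0,0,0],"turn":[0,6.5,0]},{"travel":[0,0,0],"turn":[0,6.5,0]},{"travel":[0,0,0],"turn":[0,6.1,0]},{"travel":[0,0,0],"turn":[0,0,0]}]'
python3 - <<'E'
from h import *
R=goal([.60,-.13,.30]); print(R.round(3)); c=snap('wrist','wrist1'); print(c['R'].round(3),(-c['R'].T@c['t']).round(3))
E
```

```text
clock: 1.15
tool_pos: [0.4023, 0.3141, 0.2999]
eef_rot: [0.388, -0.388, 0.591, -0.591]
force: [1.1, -0.6, 0.2]
width: 0.0
clock: 2.15
tool_pos: [0.5801, -0.0902, 0.2998]
eef_rot: [0.388, -0.388, 0.591, -0.591]
force: [0.8, 0.6, 0.2]
width: -0.0
clock: 2.98
tool_pos: [0.5796, -0.0883, 0.2996]
eef_rot: [0.05, -0.05, 0.705, -0.705]
force: [-0.2, 0.0, 0.5]
width: -0.0001
option 1 turn [-5.0000e-02  1.7974e+02  1.0000e-02]
option -1 turn [ 0.01 -0.26  0.03]
tcp [ 0.5796 -0.0883  0.2996] world d mm [ 20.4 -41.7   0.4] tool d mm [-14.3  -0.4  44.1] F [-0.2  0.   0.5] q6 [ 0.182  0.164 -0.016 -0.    -1.391 -0.04 ] w -8.75593950147437e-05 t 2.9833
[[-0.99  -0.001  0.142]
 [-0.142  0.    -0.99 ]
 [ 0.001 -1.    -0.   ]]
[[-0.99  -0.142  0.   ]
 [-0.136  0.949  0.283]
 [-0.041  0.28  -0.959]] [ 0.589 -0.16   0.48 ]
```

View pics/wrist1.png

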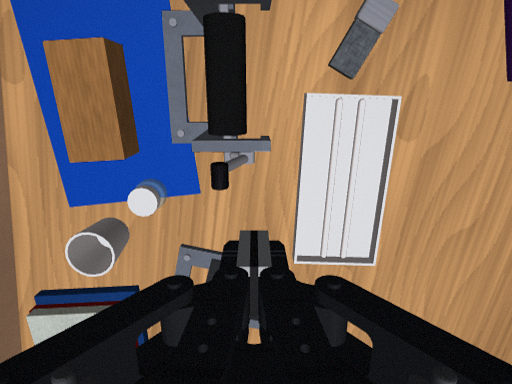

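Wrist view: thick roller sleeve (225,75), lever grip (219,176), tray corners (306,94)-(400,97)-(375,264)-(295,263). Measuring from here.

```bash
python3 - <<'E'
from fit import *
c=ld('wrist1'); P,ok=cloud(c); im=c['img'].astype(int)
def box(a,b,e,d):
    m=np.zeros(ok.shape,bool); m[e:d,a:b]=1; return m&ok
X=P[box(200,250,10,138)&(im.max(2)<50)&(P[...,2]>.09)&(P[...,2]<.14)]
def f(q):
    n_=np.array([q[1],1,0])/np.hypot(q[1],1)
    d=X-np.array([q[0],-.17,q[2]]); d-=np.outer(d@n_,n_); return np.linalg.norm(d,axis=1)-.022
r=least_squares(f,[.612,-.1,.11],loss='soft_l1',f_scale=.002)
n_=np.array([r.x[1],1,0])/np.hypot(r.x[1],1); s=(X-np.array([r.x[0],-.17,r.x[2]]))@n_
print(len(X),r.x.round(4),'yaw',np.degrees(np.arctan(-r.x[1])).round(2),np.percentile(s,[0,1,99,100]).round(4),'c',(np.array([r.x[0],-.17,r.x[2]])+n_*np.percentile(s,[.5,99.5]).mean()).round(4))
X=P[box(205,235,158,192)&(im.max(2)<60)&(P[...,2]>.17)]; print('grip',len(X),X.mean(0).round(4),X.min(0).round(4),X.max(0).round(4))
X=P[box(286,408,88,270)&(im.max(2)-im.min(2)<40)&(im.min(2)>60)&(P[...,2]>-.005)&(P[...,2]<.035)]
r=cv2.minAreaRect((X[:,:2]*1000).astype(np.float32)); print('tray',len(X),r,X[:,2].max())
for zz in ('top',):
    K=X[X[:,2]>.019]; r=cv2.minAreaRect((K[:,:2]*1000).astype(np.float32)); print('rim',r)
for u,v in [(306,94),(400,97),(375,264),(295,263)]: # rim corners at z=.024
    d=c['R'].T@np.array([(u-c['cx'])/c['fx'],(v-c['cy'])/c['fy'],1]); o=-c['R'].T@c['t']; print((o+d*(.024-o[2])/d[2]).round(4))
for u,v in [(338.5,97),(363,97),(324,257),(345.5,258)]:
    d=c['R'].T@np.array([(u-c['cx'])/c['fx'],(v-c['cy'])/c['fy'],1]); o=-c['R'].T@c['t']; print('ridge',(o+d*(.015-o[2])/d[2]).round(4))
crop('wrist1',280,80,410,275,3,'c_tray')
E
```

```text
4904 [ 0.6219 -0.1499  0.1109] yaw 8.52 [-0.0729 -0.0711  0.0554  0.0612] c [ 0.623  -0.1773  0.1109]
grip 455 [ 0.61   -0.0871  0.2017] [ 0.6014 -0.0979  0.1721] [ 0.6187 -0.0744  0.206 ]
tray 15402 ((434.74432373046875, -51.29638671875), (140.54098510742188, 261.7445068359375), 6.203429698944092) 0.02808118532457543
rim ((439.4295654296875, -50.2269287109375), (130.93682861328125, 260.6349792480469), 6.206731796264648)
[ 0.5184 -0.1711  0.024 ]
[ 0.39   -0.1855  0.024 ]
[0.3603 0.0695 0.024 ]
[0.4873 0.0858 0.024 ]
ridge [ 0.4713 -0.1738  0.015 ]
ridge [ 0.4373 -0.1787  0.015 ]
ridge [0.4407 0.0733 0.015 ]
ridge [0.4059 0.0701 0.015 ]
```

View pics/c_tray.png

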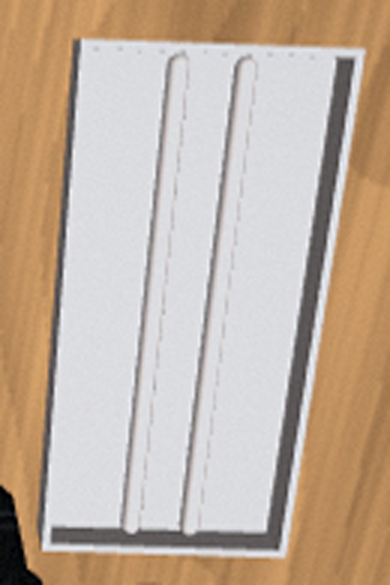

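```bash
python3 -m crank '[{"travel":[-35,0,0],"turn":[0,0,0]},{"travel":[-35,0,1],"turn":[0,0,0]},{"travel":[0,35,0],"turn":[0,0,0]},{"travel":[0,35,0],"turn":[0,0,0]},{"travel":[0,25,0],"turn":[0,0,0]},{"travel":[0,20,0],"turn":[0,0,0]},{"travel":[0,0,0],"turn":[0,0,0]},{"travel":[0,0,0],"turn":[0,0,0]}]'
python3 - <<'E'
from h import *
goal([.649,-.079,.185]); c=snap('side','side1'); crop('side1',290,120,420,270,4,'c_side1'); print(px(c,get_obs()['tool_pos']))
E
```

```text
clock: 3.7
tool_pos: [0.6487, -0.0793, 0.1842]
eef_rot: [-0.052, 0.054, -0.705, 0.705]
force: [-0.4, -1.0, 1.0]
width: 0.0001
option 1 turn [ 2.1000e-01 -1.7982e+02  3.0000e-02]
option -1 turn [-0.02  0.18  0.14]
tcp [ 0.6487 -0.0793  0.1842] world d mm [0.3 0.3 0.8] tool d mm [-0.3 -0.8 -0.3] F [-0.4 -1.   1. ] q6 [ 0.176  0.332 -0.052  0.    -1.189 -0.027] w 0.00011929312135356278 t 3.7
[361.17096793 179.98994816]
```

View pics/c_side1.png

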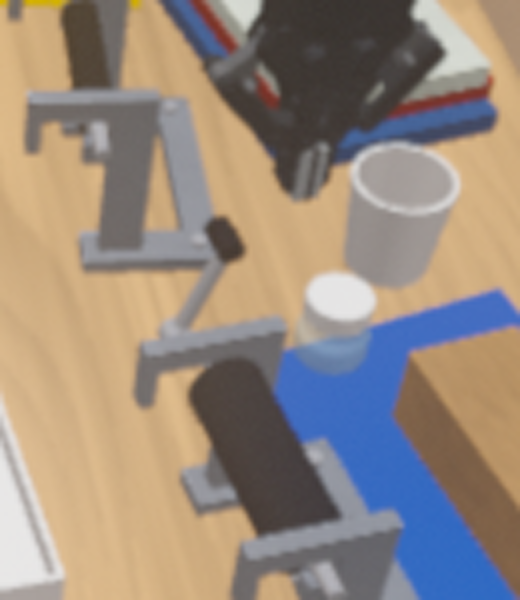

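```bash
python3 - <<'E'
from h import *
c=ld('side1'); 
for u,v in [(362,164),(366,165),(364,167),(369,161),(371,158),(346,180)]: print(u,v,w(c,u,v).round(4))
o=get_obs();print(o['tool_pos'])
for n in ['top','wrist']:
    c=snap(n,n+'2'); print(n,px(c,o['tool_pos']))
crop('top2',240,60,340,135,6,'c_top2')
E
```

```text
362 164 [ 0.6407 -0.0891  0.2416]
366 165 [ 0.6495 -0.0899  0.2386]
364 167 [ 0.6467 -0.0881  0.2317]
369 161 [ 0.6541 -0.0902  0.2494]
371 158 [ 0.6573 -0.0896  0.2569]
346 180 [ 0.6094 -0.0958  0.2053]
[ 0.64976908 -0.07923222  0.18591912]
top [275.14751839  91.22275385]
wrist [253.58595783 218.6397161 ]
```

View pics/wrist2.png

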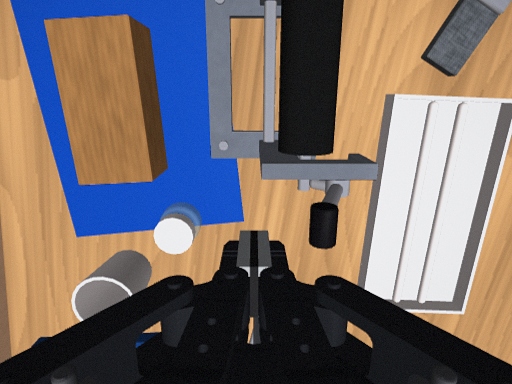

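View pics/c_top2.png

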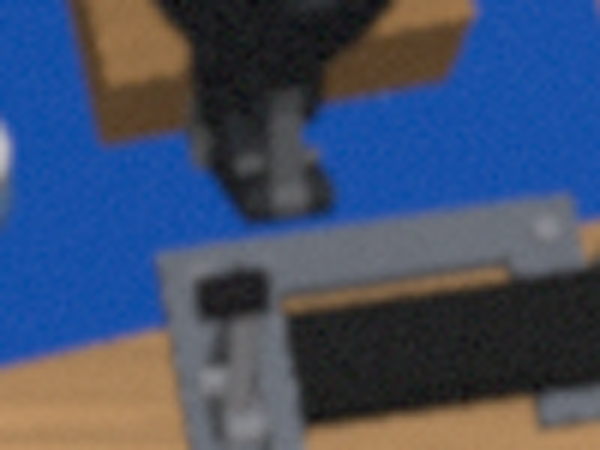

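```bash
python3 - <<'E'
from h import *
c=ld('wrist2')
for u,v in [(246,234),(261,234),(254,228),(248,250),(246,262),(323,225)]: print('w',u,v,w(c,u,v).round(4), c['img'][v,u])
c=ld('top2')
for u,v in [(284,90),(288,90),(288,94),(292,92),(275,91),(280,80),(288,80),(279,108)]: print('t',u,v,w(c,u,v).round(4), c['img'][v,u])
c=snap('side','side3')
crop('side3',330,130,400,200,8,'c_s3'); o=get_obs(); print(o['tool_pos'],px(c,o['tool_pos']))
from fit import *
P,ok=cloud(c); m=ok.copy(); m[:,:335]=0; m[:,400:]=0; m[185:]=0;m[:130]=0
m&=(P[...,1]>-.13)&(P[...,1]<-.03)&(P[...,0]<.70)&(P[...,2]>.15); X=P[m]; i=np.argsort(X[:,2])[:300:20]; print(X[i].round(3)); print(np.argwhere(m)[i][:,::-1].tolist())
E
```

```text
w 246 234 [ 0.6547 -0.0896  0.2325] [72 72 75]
w 261 234 [ 0.6479 -0.0905  0.2322] [70 69 75]
w 254 228 [0.637  0.0056 0.0013] [220 171 115]
w 248 250 [ 0.6535 -0.0898  0.2483] [73 72 77]
w 246 262 [ 0.6541 -0.0894  0.2577] [67 69 73]
w 323 225 [ 0.6124 -0.0882  0.2036] [30 27 31]
t 284 90 [ 0.5979 -0.0804  0.3116] [49 51 53]
t 288 90 [ 0.5948 -0.0861  0.3188] [85 89 90]
t 288 94 [ 0.589  -0.0863  0.316 ] [82 81 84]
t 292 92 [ 0.5916 -0.0928  0.3181] [51 53 54]
t 275 91 [ 0.7299 -0.0993  0.0009] [ 21  75 157]
t 280 80 [ 0.6093 -0.0723  0.3254] [39 40 43]
t 288 80 [ 0.6082 -0.0852  0.3278] [79 81 85]
t 279 108 [ 0.6078 -0.0841  0.2035] [38 37 37]
[ 0.65028088 -0.07904465  0.1870511 ] [361.45266173 179.53496204]
[[ 0.606 -0.091  0.189]
 [ 0.614 -0.1    0.197]
 [ 0.613 -0.091  0.2  ]
 [ 0.611 -0.083  0.203]
 [ 0.608 -0.084  0.206]
 [ 0.657 -0.09   0.233]
 [ 0.654 -0.088  0.237]
 [ 0.641 -0.082  0.241]
 [ 0.651 -0.09   0.244]
 [ 0.646 -0.088  0.248]
 [ 0.646 -0.086  0.252]
 [ 0.641 -0.089  0.255]
 [ 0.657 -0.082  0.259]
 [ 0.66  -0.09   0.265]
 [ 0.66  -0.088  0.269]]
[[343, 184], [348, 184], [347, 180], [345, 177], [344, 176], [369, 167], [368, 165], [361, 162], [367, 163], [365, 161], [365, 159], [363, 159], [370, 155], [373, 155], [373, 153]]
```

View pics/c_s3.png

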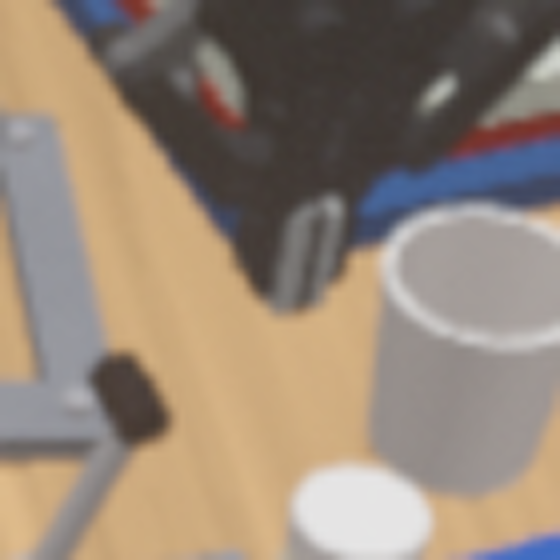

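```bash
python3 - <<'E'
from h import *
for n,pts in [('wrist0',[(146,246),(130,275),(150,260),(362,248),(385,275),(365,262)]),('wrist1',[(246,236),(261,236)])]:
    c=ld(n); print(n,'cam',(-c['R'].T@c['t']).round(3))
    for u,v in pts: print(u,v,w(c,u,v).round(4),c['img'][v,u])
c=ld('side0')
for u,v in [(172,12),(190,10),(176,20),(188,19)]: print(u,v,w(c,u,v).round(4),c['img'][v,u])
E
```

```text
wrist0 cam [0.334 0.59  0.374]
146 246 [0.2964 0.6554 0.2524] [85 85 89]
130 275 [0.2954 0.6545 0.2741] [14 14 16]
150 260 [0.2908 0.6557 0.2549] [13 11 11]
362 248 [0.2602 0.5728 0.2538] [84 84 87]
385 275 [0.2602 0.5717 0.2753] [80 83 84]
365 262 [0.2614 0.5752 0.2657] [11  9 11]
wrist1 cam [ 0.589 -0.16   0.48 ]
246 236 [ 0.5841 -0.0991  0.3483] [62 64 65]
261 236 [ 0.5775 -0.1     0.3481] [60 62 64]
172 12 [0.2068 1.025  0.1024] [66 62 57]
190 10 [0.29   0.655  0.2665] [46 40 35]
176 20 [0.2491 0.567  0.2766] [52 46 46]
188 19 [ 0.2091  2.3561 -0.5292] [164 137 111]
```

Visible finger tips sit at z≈0.232 in both the side and wrist views, while the state says TCP z 0.187. x and y agree, so the real tips are ~45 mm higher than reported. I'll trust the cameras and check it by contact. Lower 40 mm, which is safe under either reading.

```bash
python3 -m crank '[{"travel":[0,20,0],"turn":[0,0,0]},{"travel":[0,20,0],"turn":[0,0,0]},{"travel":[0,0,0],"turn":[0,0,0]},{"travel":[5,0,0],"turn":[0,0,0]},{"travel":[5,0,0],"turn":[0,0,0]},{"travel":[0,0,0],"turn":[0,0,0]}]'
python3 - <<'E'
from h import *
c=snap('side','side4'); crop('side4',320,140,390,210,8,'c_s4'); o=get_obs(); print(o['tool_pos'],o['force'])
E
```

```text
clock: 4.4
tool_pos: [0.6393, -0.0807, 0.1469]
eef_rot: [-0.053, 0.051, -0.705, 0.705]
force: [-0.1, 0.6, 0.2]
width: 0.0002
[ 0.6396545  -0.08064272  0.14683886] [ 0.12448318 -0.46985666  1.26433003]
```

View pics/c_s4.png

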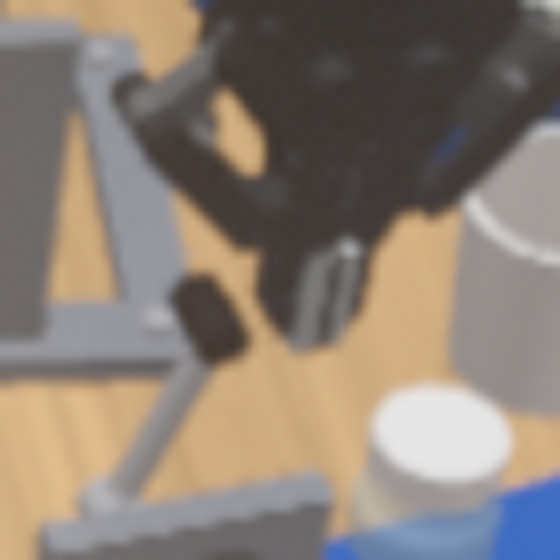

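```bash
python3 -m crank '[{"travel":[8,0,0],"turn":[0,0,0]},{"travel":[8,0,0],"turn":[0,0,0]},{"travel":[8,0,0],"turn":[0,0,0]},{"travel":[8,0,0],"turn":[0,0,0]},{"travel":[8,0,0],"turn":[0,0,0]},{"travel":[8,0,0],"turn":[0,0,0]}]'
python3 -m crank '[{"travel":[6,1,0],"turn":[0,0,0]},{"travel":[6,2,0],"turn":[0,0,0]},{"travel":[6,3,0],"turn":[0,0,0]},{"travel":[5,4,0],"turn":[0,0,0]},{"travel":[4,4,0],"turn":[0,0,0]}]'
python3 - <<'E'
from h import *
c=snap('side','side5'); crop('side5',320,140,390,210,8,'c_s5'); o=get_obs(); print(o['tool_pos'],o['force'])
E
```

```text
clock: 4.95
tool_pos: [0.5907, -0.0877, 0.1449]
eef_rot: [0.052, -0.052, 0.705, -0.705]
force: [2.5, 0.6, -1.3]
width: 0.0001
clock: 5.37
tool_pos: [0.5645, -0.0917, 0.1308]
eef_rot: [-0.052, 0.052, -0.705, 0.705]
force: [0.4, 0.1, 1.9]
width: -0.0003
[ 0.56348425 -0.09175958  0.12982983] [-0.64236423  0.03395859  1.46249061]
```

View pics/c_s5.png

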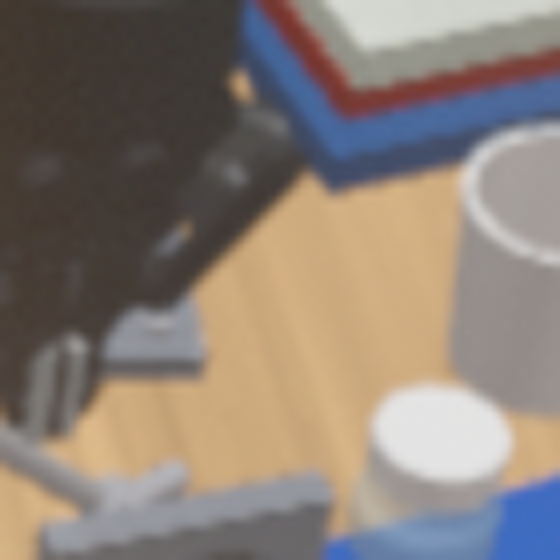

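```bash
python3 -m crank '[{"travel":[4,2,0],"turn":[0,0,0]},{"travel":[4,1,0],"turn":[0,0,0]},{"travel":[3,1,0],"turn":[0,0,0]},{"travel":[0,0,0],"turn":[0,0,0]}]'
python3 - <<'E'
from h import *
c=snap('side','side6'); crop('side6',295,140,390,210,8,'c_s6'); o=get_obs(); print(o['tool_pos'],o['force'])
E
```

```text
clock: 5.75
tool_pos: [0.5558, -0.0929, 0.1276]
eef_rot: [-0.053, 0.051, -0.705, 0.705]
force: [5.6, 0.7, 0.9]
width: -0.0001
[ 0.55575104 -0.0929106   0.12757184] [3.97865391 0.14475386 1.26035513]
```

View pics/c_s6.png

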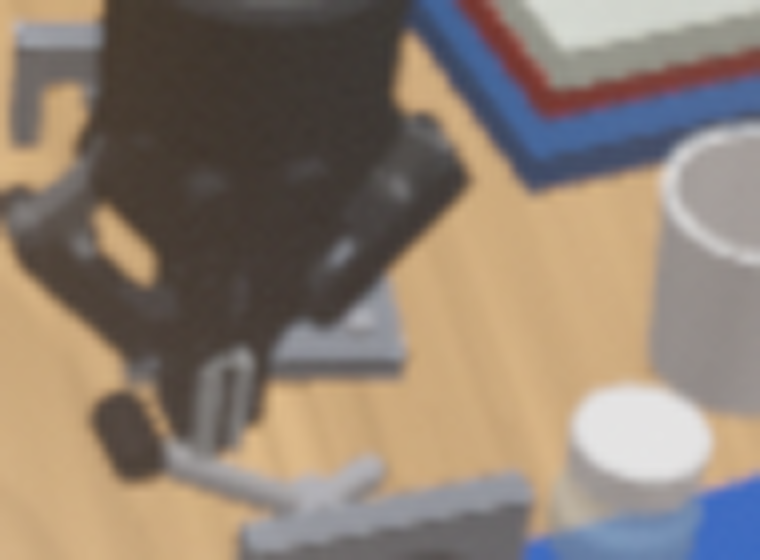

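```bash
python3 -m crank '[{"travel":[2,0,0],"turn":[0,0,0]},{"travel":[2,0,0],"turn":[0,0,0]},{"travel":[0,0,0],"turn":[0,0,0]}]'
python3 - <<'E'
from fit import *
c=snap('wrist','wrist7'); o=get_obs(); print(o['tool_pos'],o['force'])
P,ok=cloud(c); c2=snap('side','side7')
P2,ok2=cloud(c2); im=c2['img']
xh=np.array([np.cos(.1485),np.sin(.1485)]); 
m=ok2&(im.max(2)<80); m[:, :300]=0; m[:,318]=m[:,318]; m[:185]=0; m[203:]=0; m[:,320:]=0
X=P2[m&(P2[...,2]>.13)]; print(len(X),X.mean(0),X.min(0),X.max(0)); d=X.mean(0)[:2]-[.6225,-.1745]; print('stand x',d@xh,'y',-d[0]*xh[1]+d[1]*xh[0])
E
```

```text
clock: 6.05
tool_pos: [0.5538, -0.0933, 0.1286]
eef_rot: [-0.055, 0.05, -0.705, 0.705]
force: [8.0, 1.4, 2.7]
width: 0.0001
[ 0.55374221 -0.09327495  0.12854028] [7.46007693 1.3546353  3.76864123]
20 [ 0.54301831 -0.10201098  0.19123365] [ 0.53366031 -0.11117755  0.17317185] [ 0.54670363 -0.08999303  0.20815924]
stand x -0.06788182471272702 y 0.08345091393904548
```

View pics/wrist7.png

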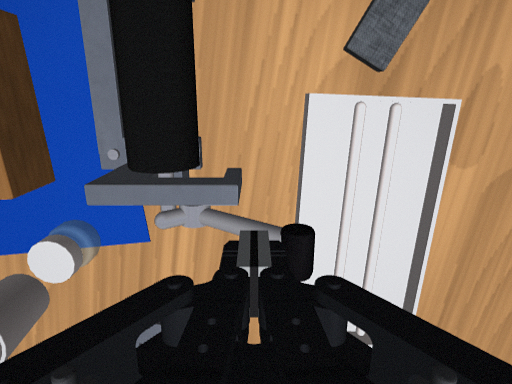

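```bash
python3 - <<'E'
from fit import *
c=ld('wrist7');P,ok=cloud(c)
xh=np.array([np.cos(.1485),np.sin(.1485)]);
for u,v in [(297,233),(297,245),(297,260),(290,250),(305,250),(245,226),(215,218)]:
    X=P[v,u]; d=X[:2]-[.6225,-.1745]; print(u,v,X.round(4),'stand',(d@xh).round(4),(-d[0]*xh[1]+d[1]*xh[0]).round(4))
E
```

```text
297 233 [ 0.5356 -0.1089  0.1772] stand -0.0763 0.0777
297 245 [ 0.535  -0.1042  0.1795] stand -0.0762 0.0825
297 260 [ 0.5335 -0.0968  0.1793] stand -0.0765 0.0901
290 250 [ 0.5373 -0.1004  0.1776] stand -0.0733 0.0859
305 250 [ 0.5307 -0.1017  0.1782] stand -0.08 0.0856
245 226 [ 0.5586 -0.101   0.159 ] stand -0.0524 0.0821
215 218 [ 0.575  -0.0985  0.1479] stand -0.0358 0.0822
```

Lever grip measured at stand (−76, z≈171), which matches the fully open pose (−77, 170), and the force rises against the stop. Back off, raise, and go above the roller.

```bash
python3 -m crank '[{"travel":[-4,0,0],"turn":[0,0,0]},{"travel":[-6,-6,0],"turn":[0,0,0]},{"travel":[0,-30,0],"turn":[0,0,0]},{"travel":[0,-34,0],"turn":[0,0,0]},{"travel":[0,-30,0],"turn":[0,0,0]},{"travel":[-15,0,30],"turn":[0,0,0]},{"travel":[-15,0,30],"turn":[0,0,0]},{"travel":[-15,0,31],"turn":[0,0,0]},{"travel":[0,0,0],"turn":[0,0,0]},{"travel":[0,0,0],"turn":[0,0,0]}]' 75
cat > m.py <<'E'
from fit import *
def roller(c,thr=50,zlo=.09,zhi=.14,y0=-.17,x0=.62,rng=None):
    P,ok=cloud(c); im=c['img'].astype(int); m=ok&(im.max(2)<thr)&(P[...,2]>zlo)&(P[...,2]<zhi)&(abs(P[...,0]-x0)<.05)&(abs(P[...,1]-y0)<.075)
    X=P[m]
    def f(q):
        n_=np.array([q[1],1,0])/np.hypot(q[1],1)
        d=X-np.array([q[0],y0,q[2]]); d-=np.outer(d@n_,n_); return np.linalg.norm(d,axis=1)-.022
    r=least_squares(f,[x0,-.1,(zlo+zhi)/2],loss='soft_l1',f_scale=.002)
    n_=np.array([r.x[1],1,0])/np.hypot(r.x[1],1); s=(X-np.array([r.x[0],y0,r.x[2]]))@n_
    print(len(X),'line@y0',r.x.round(4),'yaw',np.degrees(np.arctan(-r.x[1])).round(2),'ext',np.percentile(s,[0,1,99,100]).round(4),'rms',np.std(f(r.x)).round(4))
E
python3 - <<'E'
from m import *
c=snap('wrist','wrist8'); roller(c); goal([.622,-.175,.225])
E
```

```text
clock: 6.98
tool_pos: [0.6173, -0.177, 0.225]
eef_rot: [0.05, -0.052, 0.705, -0.705]
force: [-1.1, 0.2, -0.3]
width: 0.0751
5951 line@y0 [ 0.6218 -0.1496  0.111 ] yaw 8.51 ext [-0.0631 -0.0629  0.0549  0.0614] rms 0.001
option 1 turn [-2.6000e-01  1.7993e+02  8.0000e-02]
option -1 turn [ 0.05 -0.07  0.17]
tcp [ 0.6171 -0.1762  0.2255] world d mm [ 4.9  1.2 -0.5] tool d mm [-5.1  0.4 -0.4] F [-0.2 -0.7 -0.9] q6 [ 2.500e-02  2.900e-01 -1.700e-02 -1.000e-03 -1.267e+00  1.200e-01] w 0.07504837415420808 t 7.0333
```

View pics/wrist8.png

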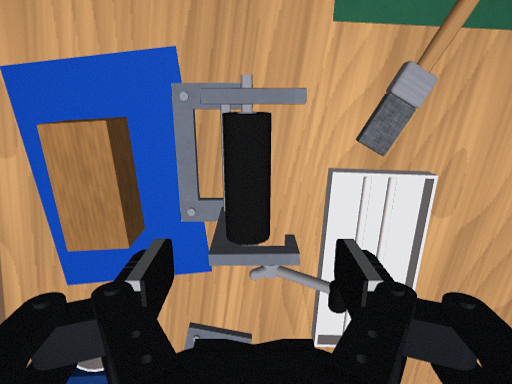

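```bash
python3 -m crank '[{"travel":[-5,0,-2],"turn":[0,0,0]},{"travel":[0,35,0],"turn":[0,0,0]},{"travel":[0,35,0],"turn":[0,0,0]},{"travel":[0,35,0],"turn":[0,0,0]},{"travel":[0,20,0],"turn":[0,0,0]},{"travel":[0,0,0],"turn":[0,0,0]},{"travel":[0,0,0],"turn":[0,0,0]}]'
python3 - <<'E'
from m import *
c=snap('wrist','wrist9'); s=snap('side','side9'); crop('side9',290,110,420,290,4,'c_s9'); roller(c,zhi=.136); goal([.622,-.173,.042])
E
```

```text
clock: 7.62
tool_pos: [0.6222, -0.1722, 0.1018]
eef_rot: [-0.052, 0.053, -0.705, 0.705]
force: [0.8, -0.1, 1.8]
width: 0.0754
16252 line@y0 [ 0.6217 -0.1492  0.1109] yaw 8.49 ext [-0.0634 -0.0632  0.0546  0.0612] rms 0.001
option 1 turn [-2.5000e-01 -1.7991e+02  9.0000e-02]
option -1 turn [-0.06  0.09 -0.16]
tcp [ 0.6241 -0.1726  0.1042] world d mm [ -2.1  -0.4 -62.2] tool d mm [ 2.3 62.2  0. ] F [-0.6 -0.7  0.3] q6 [ 3.100e-02  3.790e-01 -1.740e-01  1.000e-03 -1.014e+00  1.160e-01] w 0.07508315526936225 t 7.7167
```

View pics/wrist9.png

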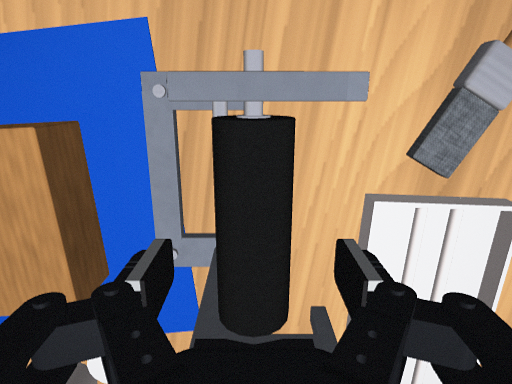

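View pics/c_s9.png

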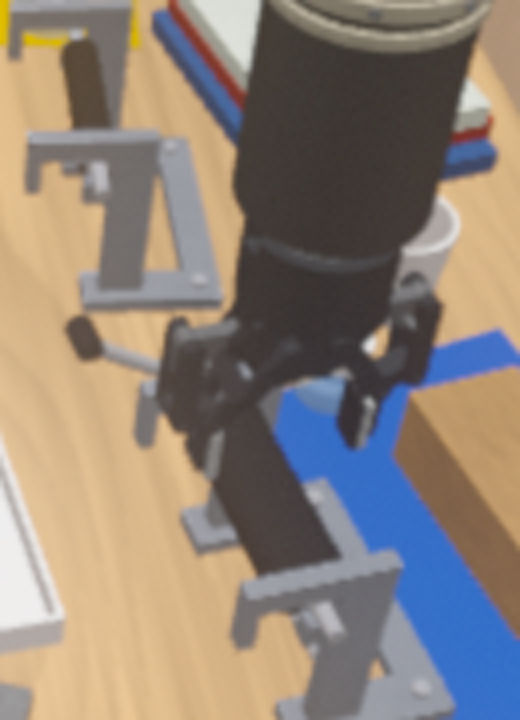

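```bash
python3 - <<'E'
from m import *
c=ld('wrist9')
xh=np.array([np.cos(.148),np.sin(.148)])
for u,v in [(165,243),(162,255),(342,243),(345,255),(135,290),(380,292)]:
    X=w(c,u,v); d=X[:2]-[.622,-.172]; print(u,v,X.round(4),c['img'][v,u],'stand',(d@xh).round(4),(-d[0]*xh[1]+d[1]*xh[0]).round(4))
s=ld('side9'); 
for u,v in [(343,226),(342,222),(381,214),(379,208)]: print('s',u,v,w(s,u,v).round(4),s['img'][v,u])
for i in range(4): o=get_obs(); print(o['tool_pos'].round(4),o['clock'])
E
```

```text
165 243 [ 0.661  -0.1777  0.1573] [18 15 20] stand 0.0377 -0.0114
162 255 [ 0.6602 -0.1758  0.1642] [17 13 15] stand 0.0373 -0.0094
342 243 [ 0.5858 -0.1887  0.1568] [15 13 16] stand -0.0383 -0.0112
345 255 [ 0.5862 -0.1869  0.1643] [13 14 16] stand -0.0376 -0.0095
135 290 [ 0.6635 -0.1735  0.1859] [187 190 195] stand 0.0408 -0.0076
380 292 [ 0.5837 -0.1898  0.1936] [16 20 19] stand -0.0405 -0.0119
s 343 226 [ 0.5856 -0.1892  0.1653] [128 125 123]
s 342 222 [ 0.583  -0.1865  0.1748] [115 110 108]
s 381 214 [ 0.6666 -0.1771  0.1788] [111 110 111]
s 379 208 [ 0.6637 -0.1676  0.1871] [62 56 60]
[ 0.6241 -0.1726  0.1042] 7.7167
[ 0.6241 -0.1726  0.1042] 7.7167
[ 0.6241 -0.1726  0.1042] 7.7167
[ 0.6241 -0.1726  0.1042] 7.7167
```

Pads straddle the sleeve symmetrically (stand x ±38 mm, y≈0), tips at z≈0.157. Descend 60 mm, check force, then close.

```bash
python3 -m crank '[{"travel":[0,20,0],"turn":[0,0,0]},{"travel":[0,20,0],"turn":[0,0,0]},{"travel":[0,12,0],"turn":[0,0,0]},{"travel":[0,8,0],"turn":[0,0,0]},{"travel":[0,0,0],"turn":[0,0,0]}]'
python3 - <<'E'
from m import *
c=snap('wrist','wrist10'); goal([.622,-.173,.042])
for u,v in [(165,243),(342,243)]: print(w(c,u,v).round(4))
E
```

```text
clock: 8.13
tool_pos: [0.6223, -0.1729, 0.0413]
eef_rot: [0.052, -0.052, 0.705, -0.705]
force: [-0.9, 0.2, -0.3]
width: 0.0751
option 1 turn [ 1.0000e-02 -1.7997e+02  2.0000e-02]
option -1 turn [-0.01  0.03  0.  ]
tcp [ 0.6229 -0.173   0.0423] world d mm [-0.9  0.  -0.3] tool d mm [ 0.9  0.3 -0.2] F [-0.2  0.7  0.7] q6 [ 0.03   0.44  -0.238  0.    -0.892  0.117] w 0.07453231792331462 t 8.1833
[ 0.6608 -0.1791  0.098 ]
[ 0.5862 -0.1898  0.0974]
```

View pics/wrist10.png

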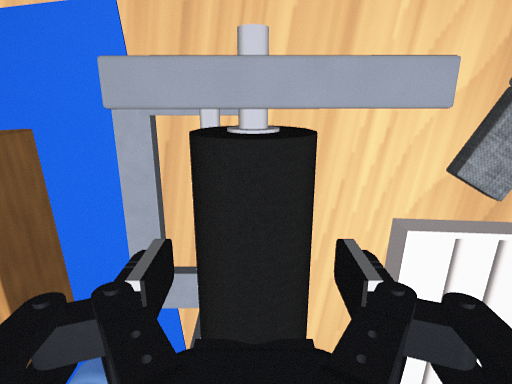

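```bash
python3 -m crank '[{"travel":[0,0,0],"turn":[0,0,0]},{"travel":[0,0,0],"turn":[0,0,0]},{"travel":[0,0,0],"turn":[0,0,0]},{"travel":[0,0,0],"turn":[0,0,0]},{"travel":[0,0,0],"turn":[0,0,0]},{"travel":[0,0,0],"turn":[0,0,0]},{"travel":[0,0,0],"turn":[0,0,0]},{"travel":[0,0,0],"turn":[0,0,0]}]' 36
python3 - <<'E'
from m import *
goal([.622,-.173,.042])
E
```

```text
clock: 8.85
tool_pos: [0.6239, -0.1731, 0.0432]
eef_rot: [-0.053, 0.051, -0.705, 0.705]
force: [0.3, 0.1, 5.1]
width: 0.0429
option 1 turn [-2.1000e-01 -1.7996e+02  7.0000e-02]
option -1 turn [-0.04  0.04 -0.14]
tcp [ 0.6239 -0.1731  0.0432] world d mm [-1.9  0.1 -1.2] tool d mm [ 1.8  1.2 -0.4] F [0.3 0.1 5.1] q6 [ 0.03   0.439 -0.238  0.001 -0.891  0.117] w 0.04285215034862857 t 8.85
```

```bash
python3 -m crank '[{"travel":[0,-3,0],"turn":[0,0,0]},{"travel":[4,0,0],"turn":[0,0,0]},{"travel":[5,0,0],"turn":[0,0,0]},{"travel":[5,0,0],"turn":[0,0,0]},{"travel":[5,0,0],"turn":[0,0,0]},{"travel":[5,0,0],"turn":[0,0,0]},{"travel":[0,0,0],"turn":[0,0,0]},{"travel":[0,0,0],"turn":[0,0,0]}]'
python3 - <<'E'
from m import *
c=snap('side','side11'); crop('side11',300,170,420,290,5,'c_s11'); goal([.622,-.173,.042]); roller(c,thr=75,x0=.6,zhi=.14)
c=snap('wrist','wrist11'); roller(c,x0=.6)
E
```

```text
clock: 9.52
tool_pos: [0.5987, -0.1766, 0.045]
eef_rot: [-0.052, 0.052, -0.705, 0.705]
force: [0.3, -0.3, -2.6]
width: 0.0429
option 1 turn [-3.0000e-02 -1.7998e+02  1.0000e-02]
option -1 turn [-0.01  0.02 -0.02]
tcp [ 0.599  -0.1766  0.045 ] world d mm [23.   3.6 -3. ] tool d mm [-23.3   3.   -0.2] F [-0.1  0.3 -3.5] q6 [ 0.026  0.407 -0.288  0.    -0.876  0.121] w 0.04285102998986858 t 9.5667
168 line@y0 [0.6395 0.8649 0.113 ] yaw -40.86 ext [-0.0624 -0.0603  0.008   0.011 ] rms 0.0046
30663 line@y0 [ 0.5973 -0.1517  0.1128] yaw 8.63 ext [-0.0671 -0.0669  0.0044  0.0579] rms 0.0088
```

View pics/c_s11.png

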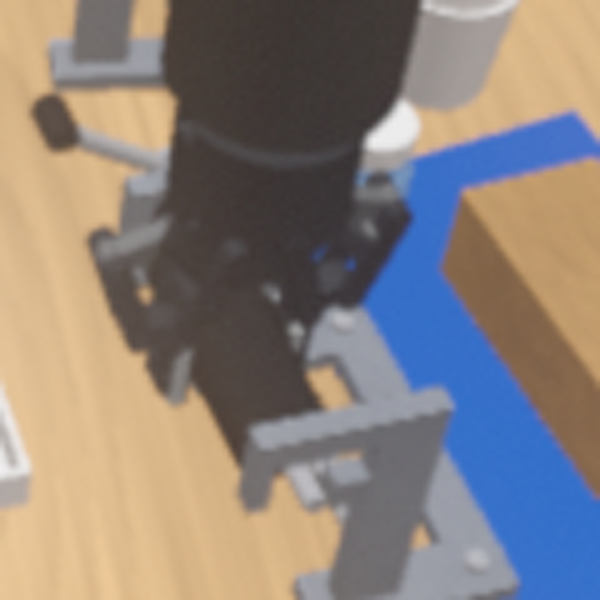

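View pics/wrist11.png

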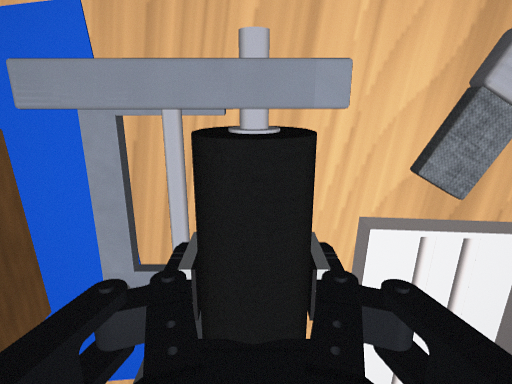

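```bash
python3 -m crank '[{"travel":[0,5,0],"turn":[0,0,0]},{"travel":[0,6,0],"turn":[0,0,0]},{"travel":[0,6,0],"turn":[0,0,0]}]'
python3 -m crank '[{"travel":[0,6,0],"turn":[0,0,0]},{"travel":[0,6,0],"turn":[0,0,0]},{"travel":[0,4,0],"turn":[0,0,0]},{"travel":[0,0,0],"turn":[0,0,0]}]'
python3 - <<'E'
from m import *
c=snap('side','side12'); crop('side12',300,170,420,290,5,'c_s12'); goal([.622,-.173,.042]); c=snap('wrist','wrist12'); roller(c,x0=.6,zlo=.06,zhi=.105)
E
```

```text
clock: 9.87
tool_pos: [0.5989, -0.1764, 0.0272]
eef_rot: [0.052, -0.052, 0.705, -0.705]
force: [-0.6, 1.1, -3.7]
width: 0.0428
clock: 10.2
tool_pos: [0.5981, -0.1764, 0.0104]
eef_rot: [0.051, -0.053, 0.705, -0.705]
force: [0.5, 0.4, -2.4]
width: 0.0428
option 1 turn [ 1.3000e-01 -1.7998e+02 -2.0000e-02]
option -1 turn [0.01 0.02 0.08]
tcp [ 0.5985 -0.1765  0.0111] world d mm [23.5  3.5 30.9] tool d mm [-23.8 -31.   -0. ] F [-0.4 -0.5 -3.4] q6 [ 0.026  0.446 -0.318 -0.    -0.808  0.121] w 0.043057388212486905 t 10.25
28867 line@y0 [ 0.597  -0.149   0.0788] yaw 8.48 ext [-0.0671 -0.0668  0.0044  0.0568] rms 0.0075
```

View pics/c_s12.png

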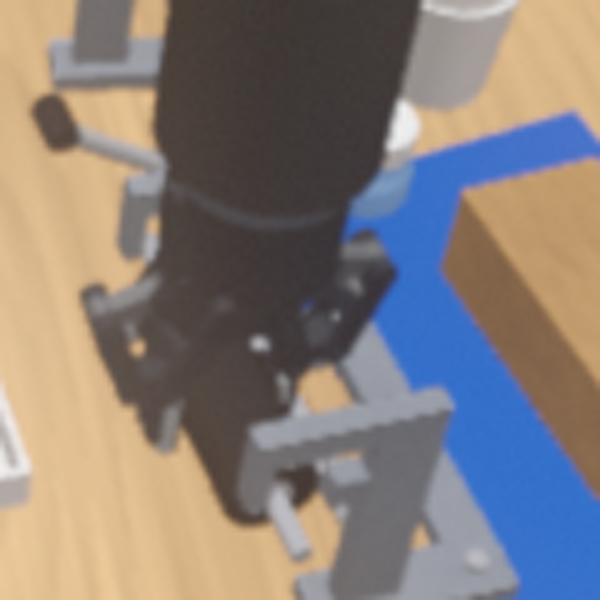

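```bash
python3 -m crank '[{"travel":[8,0,0],"turn":[0,0,0]},{"travel":[10,0,0],"turn":[0,0,0]},{"travel":[10,0,0],"turn":[0,0,0]},{"travel":[12,0,0],"turn":[0,0,0]},{"travel":[15,0,0],"turn":[0,0,0]},{"travel":[15,0,0],"turn":[0,0,0]},{"travel":[15,0,0],"turn":[0,0,0]},{"travel":[15,0,0],"turn":[0,0,0]},{"travel":[15,0,0],"turn":[0,0,0]},{"travel":[15,0,0],"turn":[0,0,0]},{"travel":[9,0,0],"turn":[0,0,0]}]'
python3 -m crank '[{"travel":[0,0,-10],"turn":[0,0,0]},{"travel":[0,0,-18],"turn":[0,0,0]},{"travel":[0,0,-20],"turn":[0,0,0]},{"travel":[0,0,-20],"turn":[0,0,0]},{"travel":[0,0,-20],"turn":[0,0,0]},{"travel":[0,0,-20],"turn":[0,0,0]},{"travel":[0,0,-18],"turn":[0,0,0]},{"travel":[0,0,-14],"turn":[0,0,0]},{"travel":[0,0,-8],"turn":[0,0,0]},{"travel":[0,0,0],"turn":[0,2.1,0]},{"travel":[0,0,0],"turn":[0,0,0]},{"travel":[0,0,0],"turn":[0,0,0]}]'
python3 - <<'E'
from m import *
goal([.439,-.050,.011],np.radians(6.3)); c=snap('wrist','wrist13'); roller(c,x0=.44,y0=-.05,zlo=.06,zhi=.105); c=snap('top','top13'); crop('top13',180,80,380,260,4,'c_t13')
s=snap('side','side13')
E
```

```text
clock: 11.22
tool_pos: [0.4587, -0.1971, 0.0122]
eef_rot: [0.052, -0.052, 0.705, -0.705]
force: [0.2, -0.5, -3.0]
width: 0.043
clock: 12.22
tool_pos: [0.4399, -0.0504, 0.0121]
eef_rot: [0.04, -0.039, 0.706, -0.706]
force: [0.7, -0.1, -2.8]
width: 0.0428
option 1 turn [-4.0000e-02 -1.7991e+02 -0.0000e+00]
option -1 turn [ 0.    0.09 -0.02]
tcp [ 0.4399 -0.0504  0.0121] world d mm [-0.9  0.4 -1.1] tool d mm [ 0.8  1.1 -0.5] F [ 0.7 -0.1 -2.8] q6 [ 0.334  0.194 -0.721  0.    -0.656 -0.223] w 0.04276050461005555 t 12.2167
28978 line@y0 [ 0.4393 -0.1123  0.0798] yaw 6.41 ext [-0.0616 -0.0606  0.0104  0.0193] rms 0.0071
```

View pics/wrist13.png

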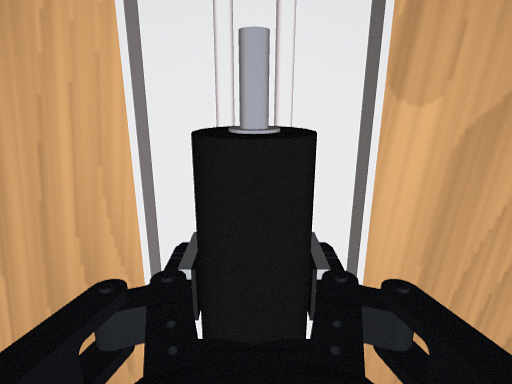

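View pics/side13.png

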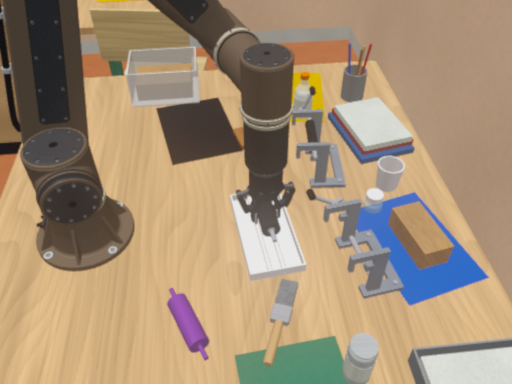

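Roller hangs centred: axle at u 254 between the ridges at u 224 and 286. Stand is empty and lever open. Lower gently.

```bash
python3 -m crank '[{"travel":[0,10,0],"turn":[0,0,0]},{"travel":[0,10,0],"turn":[0,0,0]},{"travel":[0,10,0],"turn":[0,0,0]},{"travel":[0,7,0],"turn":[0,0,0]},{"travel":[0,4,0],"turn":[0,0,0]},{"travel":[0,0,0],"turn":[0,0,0]},{"travel":[0,0,0],"turn":[0,0,0]}]'
python3 - <<'E'
from m import *
goal([.439,-.050,-.036],np.radians(6.4)); c=snap('wrist','wrist14'); roller(c,x0=.44,y0=-.05,zlo=.03,zhi=.065)
E
```

```text
clock: 12.95
tool_pos: [0.4398, -0.0506, -0.0291]
eef_rot: [-0.039, 0.039, -0.706, 0.706]
force: [0.4, 0.5, -3.2]
width: 0.0426
option 1 turn [-4.0000e-02  1.7992e+02 -2.0000e-02]
option -1 turn [-0.01 -0.08  0.03]
tcp [ 0.4398 -0.0506 -0.0291] world d mm [-0.8  0.6 -6.9] tool d mm [ 0.7  6.9 -0.7] F [ 0.4  0.5 -3.2] q6 [ 0.334  0.271 -0.761  0.    -0.54  -0.223] w 0.042562658563601405 t 12.95
29898 line@y0 [ 0.4392 -0.1111  0.0387] yaw 6.34 ext [-0.0617 -0.0608  0.0104  0.0191] rms 0.0082
```

View pics/wrist14.png

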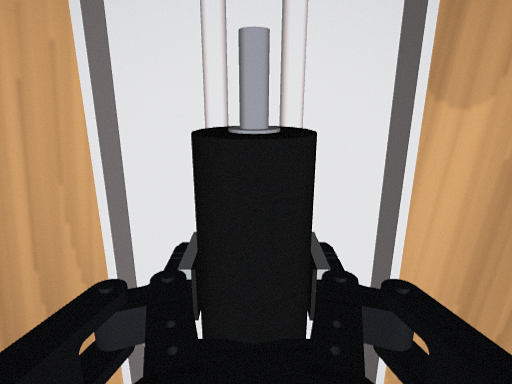

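```bash
python3 -m crank '[{"travel":[0,2,0],"turn":[0,0,0]},{"travel":[0,2,0],"turn":[0,0,0]},{"travel":[0,0,0],"turn":[0,0,0]}]'
python3 -m crank '[{"travel":[0,1,0],"turn":[0,0,0]},{"travel":[0,0.5,0],"turn":[0,0,0]},{"travel":[0,0,0],"turn":[0,0,0]}]'
python3 -m crank '[{"travel":[0,0.5,0],"turn":[0,0,0]},{"travel":[0,0.5,0],"turn":[0,0,0]},{"travel":[0,0,0],"turn":[0,0,0]}]'
```

```text
clock: 13.25
tool_pos: [0.4398, -0.0504, -0.0331]
eef_rot: [0.039, -0.039, 0.706, -0.706]
force: [-0.6, -0.8, -2.7]
width: 0.043
clock: 13.5
tool_pos: [0.4399, -0.0504, -0.0342]
eef_rot: [-0.039, 0.039, -0.706, 0.706]
force: [-2.7, 0.7, 4.1]
width: 0.0426
clock: 13.75
tool_pos: [0.4399, -0.0504, -0.0343]
eef_rot: [-0.039, 0.039, -0.706, 0.706]
force: [-7.9, 2.3, 21.6]
width: 0.0428
```

```bash
python3 -m crank '[{"travel":[0.5,-0.8,0],"turn":[0,0,0]},{"travel":[0,0,0],"turn":[0,0,0]}]'
python3 -m crank '[{"travel":[0,0,0],"turn":[0,0,0]},{"travel":[0,0,0],"turn":[0,0,0]},{"travel":[0,0,0],"turn":[0,0,0]},{"travel":[0,0,0],"turn":[0,0,0]}]' 48
python3 -m crank '[{"travel":[0,0,0],"turn":[0,0,0]},{"travel":[0,0,0],"turn":[0,0,0]},{"travel":[0,0,0],"turn":[0,0,0]},{"travel":[0,0,0],"turn":[0,0,0]}]' 64
python3 - <<'E'
from m import *
c=snap('wrist','wrist15'); roller(c,x0=.44,y0=-.05,zlo=.015,zhi=.06); goal([.439,-.05,-.03],.11)
E
```

```text
clock: 13.92
tool_pos: [0.4397, -0.0504, -0.0342]
eef_rot: [0.039, -0.039, 0.706, -0.706]
force: [-2.3, 1.8, 11.1]
width: 0.043
clock: 14.25
tool_pos: [0.4393, -0.0505, -0.0349]
eef_rot: [-0.039, 0.039, -0.706, 0.706]
force: [-0.2, -0.5, -0.8]
width: 0.0475
clock: 14.58
tool_pos: [0.4392, -0.0505, -0.0348]
eef_rot: [-0.039, 0.039, -0.706, 0.706]
force: [-0.2, 0.1, 0.4]
width: 0.0639
29117 line@y0 [ 0.4395 -0.1079  0.0328] yaw 6.16 ext [-0.0616 -0.0606  0.0104  0.0195] rms 0.0077
option 1 turn [   0.   -179.98    0.  ]
option -1 turn [-0.    0.02  0.  ]
tcp [ 0.4393 -0.0505 -0.0348] world d mm [-0.3  0.5  4.8] tool d mm [ 0.2 -4.8 -0.6] F [ 0.2 -0.1  0.2] q6 [ 0.334  0.282 -0.767  0.    -0.522 -0.224] w 0.0641488948917871 t 14.6333
```

View pics/wrist15.png

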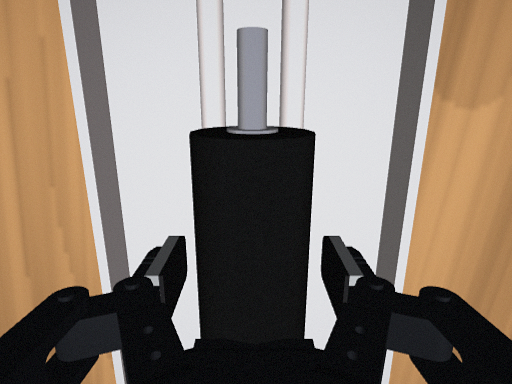

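Released and resting on both ridges; axle centre measured at z≈0.033 (must be 0.032). Retreat straight up and inspect.

```bash
python3 -m crank '[{"travel":[0,-8,0],"turn":[0,0,0]},{"travel":[0,-20,0],"turn":[0,0,0]},{"travel":[0,-35,0],"turn":[0,0,0]},{"travel":[0,-35,0],"turn":[0,0,0]},{"travel":[0,-35,0],"turn":[0,0,0]},{"travel":[0,-35,0],"turn":[0,0,0]},{"travel":[0,-35,0],"turn":[0,0,0]},{"travel":[0,-35,0],"turn":[0,0,0]},{"travel":[0,0,0],"turn":[0,0,0]},{"travel":[0,0,0],"turn":[0,0,0]}]'
python3 - <<'E'
from m import *
c=snap('wrist','wrist16'); roller(c,x0=.44,y0=-.05,zlo=.015,zhi=.06); s=snap('side','side16'); crop('side16',220,170,420,300,4,'c_s16')
P,ok=cloud(c); K=P[ok&(P[...,2]>.019)&(P[...,2]<.030)&(abs(P[...,0]-.44)<.09)&(abs(P[...,1]+.05)<.15)&(c['img'].min(2)>60)]
print(cv2.minAreaRect((K[:,:2]*1000).astype(np.float32)))
E
```

```text
clock: 15.47
tool_pos: [0.4403, -0.0502, 0.206]
eef_rot: [0.041, -0.037, 0.707, -0.706]
force: [-1.1, -0.7, -1.2]
width: 0.0639
4184 line@y0 [ 0.4395 -0.1086  0.0328] yaw 6.2 ext [-0.0602 -0.0596  0.057   0.0588] rms 0.0011
((439.5357971191406, -50.535888671875), (130.410400390625, 260.76873779296875), 6.281646728515625)
```

View pics/wrist16.png

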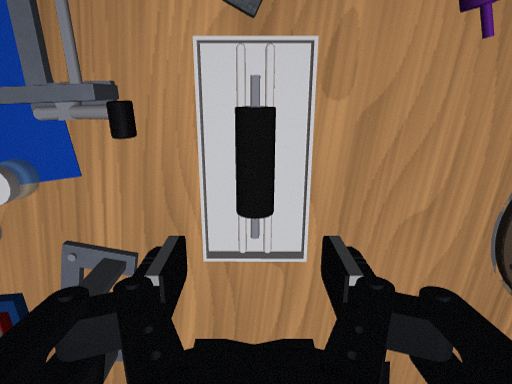

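View pics/c_s16.png

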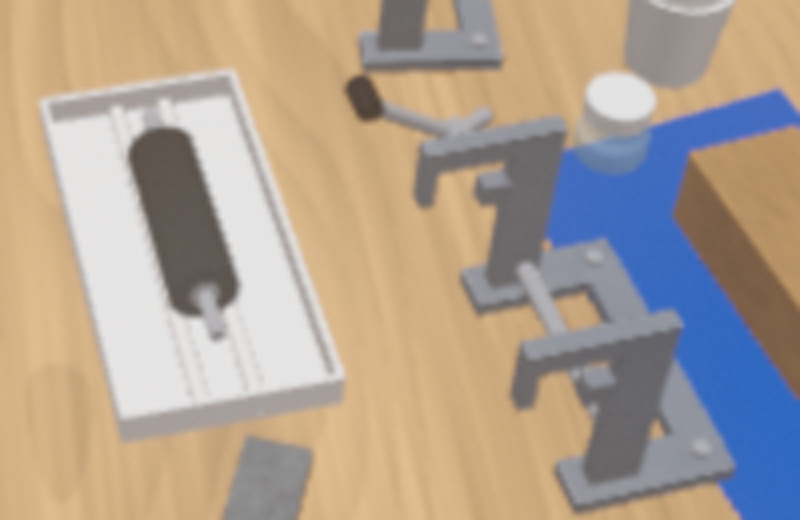

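```bash
python3 -c "
from workcell import *
print(finish_job(), get_obs()['clock'])"
```

```text
the job is handed in; nothing more can be done
the job is handed in; nothing more can be done
```

The job is done and handed in at about 15.6 s of the 58 s allowed. I flipped the cam lever fully open while the thick roller was still seated. Then I gripped the sleeve, brought it 24 mm forward, lowered it out through the slots, set it on the tray's two ridges and let go.

**Last checks**
- **Roller:** its centre is at (0.440, -0.051) with height 0.033 m; the tray centre is at (0.4395, -0.0505) and the expected height is 0.032 m. The roller's yaw is 6.2° and the tray's is 6.3°.
- **Lever:** its grip measured at stand x -76, z about 171 mm, against -77 and 170 when fully open. It still looks open in the last side picture.
- **Arm:** the gripper is clear, about 24 cm above where it let go.

**What disagreed**
- **Tool height:** the reported tool position lies about 45 mm below the fingertips seen in the side and wrist cameras. I used the camera heights throughout, and every contact agreed with them.
- **Fixed cameras:** the top and side cameras differed by about 5 mm in x, so I relied on the wrist camera for the grasp and the placing.
- **Set-down force:** it briefly reached about 22 N on the last half-millimetre steps. I backed off 0.8 mm before letting go.

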